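# Seat the die in the snack press

## Task

The perforated steel die has jammed part-way down the clear barrel of the snack press. Take the slim wooden pusher (the one whose steel foot fits the barrel), lower it into the barrel and press the die straight down until it is firmly home at the bottom, then let go and leave the pusher standing upright on the die. Leave the wide-footed masher where it stands.

Things in the scene. Friction and masses are not known exactly. Their poses are not given: they have to be found in the camera images.
- pusher_center (a point): Pusher: bare wooden stem 26 mm in diameter on a flat steel foot 40 mm in diameter, 14 mm thick; 180 mm tall in all, about 0.2 kg, loose, standing upright on the ledge. Point: on its axis half-way up, 90 mm above the underside; z up along the stem. Held 55 mm above this point, gripper pointing down, the fingers stay clear of the barrel even with the die home.
- barrel_mouth (a point): Press barrel, fixed upright: clear plastic tube with steel bands, 100 mm high, 68 mm outside, 60 mm inside diameter, open on top; two steel ear grips reach 66 mm from the axis along its y, 40 to 90 mm above the ledge. Point: centre of the mouth, in the rim's plane; z up. With the die home, a pusher standing on it has its centre 6 mm above this point, its top 96 mm above.
- die (a joint): Die: perforated steel disc, 56 mm in diameter, 8 mm thick, sliding only along the barrel. Value in m, growing downward: at 0 its top is 29 mm below the mouth, at 0.055 it is home on the bottom, its top 84 mm below the mouth; starts between 0 and 0.03. Stiff: the pusher's weight does not move it, a slow push of about 8 N does, and the force rises sharply once it is home.
- masher_center (a point): Masher, not wanted: the same 26 mm wooden stem but on a wide flat steel foot 80 mm in diameter, 10 mm thick, too wide for the barrel; 170 mm tall, loose, standing upright on the ledge. Point: on its axis, half-way up (85 mm above its underside).
Not all that is in view belongs to the job. What is shaped like the part that bears barrel_mouth but purple is not meant.

How it is judged:
By the outcome, as a careful person would: the job done as asked, in the order asked, and still so for the second after the job is handed in, with the robot touching nothing.
It also fails if it takes over 42 s, if anything falls off the work surface, if the arm or the gripper's body presses on something with over 40 N, if the wrist force passes 120 N, or if a joint passes its speed limit or range.

## Robot

A 7-joint arm with a two-finger parallel gripper is mounted at the origin on the work surface. World frame = base frame: x ahead of the robot, y to its left, z up, the work surface at z = 0. Lengths are in mm, angles in rad, forces in N, time in s.
With the tool pointing down it reaches from about 400 to 875 mm from the base axis. Payload 4.4 kg.
Tool frame: the origin (TCP) lies at the very end of the fingers, on their centre line; the grasp point (between the pads) lies 19 mm behind it; y points along the fingers, z is the direction in which the jaws open and shut, and the axes are right-handed (so a half turn about y gives the same grasp; the last joint's range is limited). The gripper opens to 85 mm and grips with 20 to 120 N. Pads are 22 mm wide; open, the fingers measure 114 mm over their backs; the gripper's body (76 mm by 85 mm) begins 54 mm behind the grasp point. The pads swing forward as they close: fully open they stand 13 mm farther back than shut.
Start: joints at [1.073, 0.628, 0.038, 1.517, -0.027, 0.996, -0.02], TCP at [272.057, -590.341, 231.313] pointing down, gripper open.
Joint ranges: [-3.06, 3.06], [-0.37, 2.12], [-1.25, 1.32], [0.18, 2.47], [-1.1, 4.24], [0.23, 1.98], [-2.94, 2.94]. Speed limits (rad/s): [2.57, 2.57, 3.14, 3.14, 3.14, 3.14, 3.14].

## Interface

Orientations are given as [roll, pitch, yaw] about the fixed x, y, z axes, in that order (R = Rz(yaw) Ry(pitch) Rx(roll)).
In Python, from cell import * gives the robot as it stands.
- The arm moves only by the tool apply_moves, never from a script. Its argument "targets" is a list of rows, each a list of 6 numbers: the shift along the tool's x, y, z in units of 40 mm (1.0 is 40 mm), then the turn, a rotation vector about the tool's x, y, z in units of 8 degrees (1.0 is 8 degrees). A call has 1 to 12 rows; each row shifts and turns the commanded pose from where the row before left it, along the tool's axes as they then stand; what a row does not reach is not made up. A row lasts 1/8 s, in which the tool goes at most 62.5 mm and 10.7 degrees, less where a joint would pass 70% of its speed; a pose out of reach is approached as far as the arm can. A call is refused whole if a number of a shift passes 1 or a number of a turn 1, either way. A call with a gripper value outside its range is refused whole. "jaw" is the gripper command: -1 is shut, 1 is fully open, values between are in proportion, set as the call begins (left out, the last holds). The fingers move at their own pace and stop on an object; the grip force is fixed at half the most. Time passes only in rows, so rows that do not move let the fingers close. It gives the time, the measured TCP pose, the force and the opening at its end, in the units of the state.
- read_state(): the state, without advancing time (a new reading comes with each control period).
- get_image(name): name is "scene" or "top"; returns the picture (480x640x3 uint8, red, green, blue); there is no depth.
- calibration(name): a dict with "fx", "fy", "cx", "cy" (pixels), "world_from_camera" (4x4, takes a point from camera to world coordinates). Camera axes: x right, y down, z forward; pixel columns grow to the right and rows downward; lengths in mm; the calibration is good to about 2 mm. A picture is of the moment at which its call begins. calibration takes no time and is no camera call.
- finish_job(): hands the job in, once; it reports no verdict.
The state is a dict: "clock": time; "qpos": joint angles; "qd": joint speeds; "tau": joint torques, N m; "eef_pos": TCP position; "tool_rot": TCP orientation; "force": force on the tool from outside, world axes, zero at the start; "torque": the same for the moment, N m; "width": finger opening in mm.
Only numpy, scipy, OpenCV 4.12 (cv2) and the standard library are available. Lean on these libraries where they do the work, as an engineer would, in place of code of your own. Each camera call takes 0.05 s, during which the arm holds its last target. There are 200 camera calls.

## Working session

There is one attempt and no reset: what is moved stays moved. The work goes in short steps, Python scripts to look and compute and a tool call to move; the robot and the scene stay as the last step left them, time stands still between calls to the robot, and variables do not carry over. Pictures are saved under pics/ and viewed, about 8 in all and at most 12, crops included, and the job is handed in when it is done.

Besides the shell and the picture viewer there is one more tool, called after "Call:" as name([rows], argument=value, ...), one row to a line, values as JSON. apply_moves: Moves the arm, as the interface text tells. Its arguments: {"type":"object","properties":{"targets":{"type":"array"},"jaw":{"type":"number"}},"required":["targets"]}

```bash
mkdir -p pics; ls
python3 - <<'E'
from cell import *
import cv2,numpy as np
for n in("scene","top"):
    cv2.imwrite(f"pics/{n}0.png",get_image(n)[:,:,::-1]); c=calibration(n);print(n,c["fx"],c["fy"],c["cx"],c["cy"]);print(np.round(c["world_from_camera"],3))
s=read_state();print(s)
E
```

```text
pics
scene 560.9138829752077 560.9138829752077 326.51097188125794 242.27288723923368
[[-8.36000e-01  4.15000e-01 -3.59000e-01  8.51729e+02]
 [ 5.48000e-01  6.47000e-01 -5.30000e-01  4.92931e+02]
 [ 1.20000e-02 -6.40000e-01 -7.69000e-01  8.16427e+02]
 [ 0.00000e+00  0.00000e+00  0.00000e+00  1.00000e+00]]
top 468.5444085200939 468.5444085200939 327.2021963239523 244.5981674684698
[[-9.60000e-02 -9.71000e-01  2.19000e-01  3.14945e+02]
 [-9.95000e-01  9.60000e-02 -1.50000e-02  1.98750e+01]
 [-7.00000e-03 -2.19000e-01 -9.76000e-01  9.95435e+02]
 [ 0.00000e+00  0.00000e+00  0.00000e+00  1.00000e+00]]
{'clock': 0.1, 'qpos': array([ 1.07318289,  0.62923157,  0.03845401,  1.51825905, -0.02702862,
        0.99628907, -0.0199666 ]), 'qd': array([-0.00087749, -0.00182752,  0.00228273, -0.00341508, -0.00154583,
        0.000838  ,  0.00082669]), 'tau': array([ 1.91228275e-03, -5.64533687e+01,  1.23023126e+00, -1.93971920e+01,
        1.12565624e-02,  5.48908836e-03,  1.24884858e-05]), 'eef_pos': array([ 271.83798835, -589.82225465,  230.49836358]), 'tool_rot': array([-1.57246555e+00,  3.31785922e-06, -2.70976867e+00]), 'force': array([-0.44780855,  0.21680529,  0.09099885]), 'torque': array([ 0.09030894, -0.01266717, -0.0056222 ]), 'width': 85.17906727723401}
```

View pics/scene0.png

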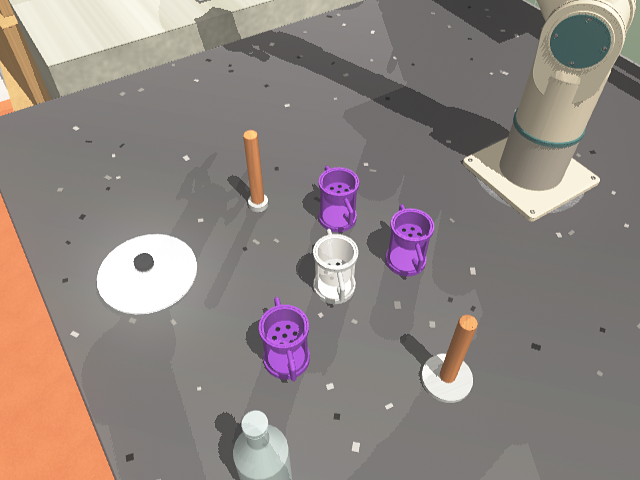

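View pics/top0.png

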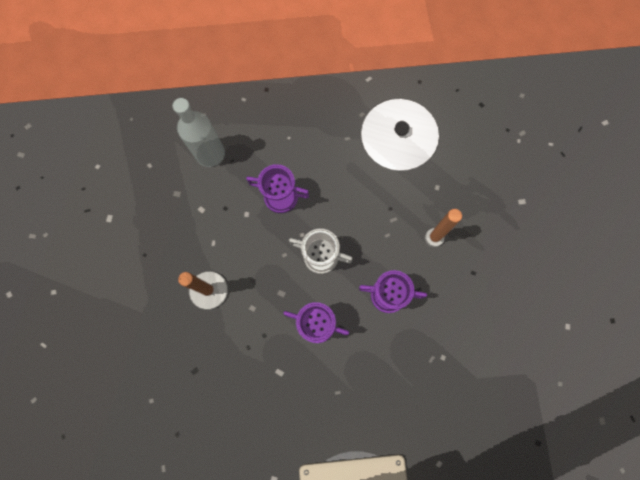

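The scene view shows the pusher (foot at about 258,202, top 251,135), the clear barrel (mouth about 335,250) and the masher (447,375). In the top view the pusher top is at (455,215), the barrel mouth at (321,247) and the masher at (208,290).

Run:
```python
import cv2,numpy as np
s=cv2.imread("pics/scene0.png");t=cv2.imread("pics/top0.png")
def c(i,x,y):return cv2.resize(i[y:y+75,x:x+100],(400,300),interpolation=cv2.INTER_CUBIC)
cv2.imwrite("pics/crop0.png",np.vstack([np.hstack([c(s,205,115),c(s,285,222)]),np.hstack([c(t,400,190),c(t,270,215)])]))
```

```text
(no output)
```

View pics/crop0.png

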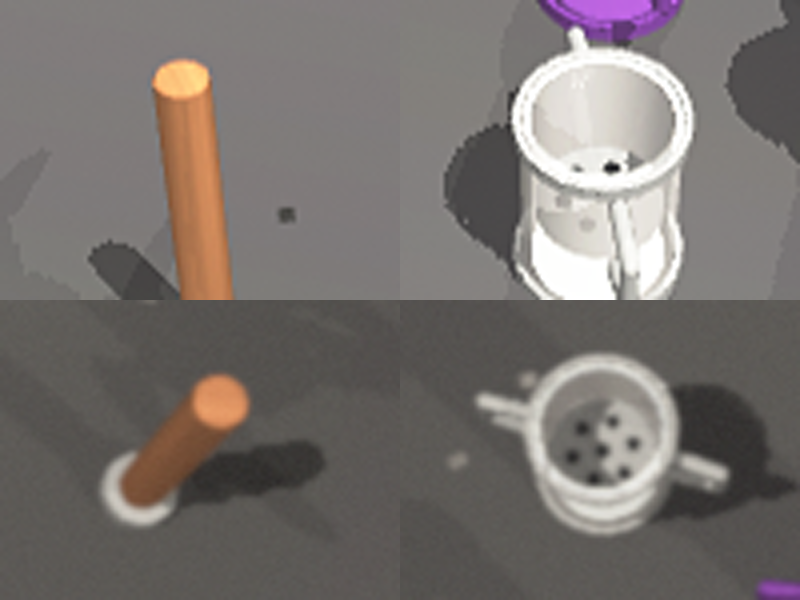

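The crop shows stem top discs at scene (250.3,134.5) and top (455,215.5). The rim ellipses are centred at scene (335.6,251.7) and top (320.3,246.5), and the handles are clearly visible.

```bash
cat > h.py <<'E'
from cell import *
import cv2,numpy as np
def ray(n,p):
    c=calibration(n);T=np.array(c["world_from_camera"])
    d=T[:3,:3]@np.array([(p[0]-c["cx"])/c["fx"],(p[1]-c["cy"])/c["fy"],1]);return T[:3,3],d/np.linalg.norm(d)
def plane(n,p,z):
    o,d=ray(n,p);return o+d*(z-o[2])/d[2]
def tri(ps,pt):
    (a,u),(b,v)=ray("scene",ps),ray("top",pt)
    k=np.linalg.lstsq(np.c_[u,-v],b-a,rcond=None)[0];p,q=a+k[0]*u,b+k[1]*v
    return (p+q)/2,np.linalg.norm(p-q)
E
python3 - <<'E'
from h import *
np.set_printoptions(precision=1,suppress=True)
print("stemtop",tri((250.3,134.5),(455,215.5)),plane("scene",(250.3,134.5),180),plane("top",(455,215.5),180))
print("rim",tri((335.6,251.7),(320.3,246.5)),plane("scene",(335.6,251.7),100),plane("top",(320.3,246.5),100))
# pusher foot, table heights: foot centre from top crop (140,190),  top surface z=14
print("foot",plane("top",(435,237.3),14), "foot scene",plane("scene",(258.3,202.5),10))
print("masher foot",plane("top",(208,290.5),10),plane("scene",(447,377),10))
# rim extents -> diameter
a=[plane("scene",(285+x/4,222+y/4),100) for x,y in((112,119),(293,119))];print("d",np.linalg.norm(a[0]-a[1]))
a=[plane("top",(270+x/4,215+y/4),100) for x,y in((125,126),(278,126))];print("d",np.linalg.norm(a[0]-a[1]))
print("ears",plane("top",(270+85/4,215+102/4),90),plane("top",(270+322/4,215+172/4),90))
t,s=cv2.imread("pics/top0.png"),cv2.imread("pics/scene0.png")
for n,i,(x,y) in(("scene",s,(235,115)),("top",t,(430,195))):
    c=i[y:y+50,x:x+50];h=cv2.cvtColor(c,cv2.COLOR_BGR2HSV)
    m=((h[...,1]>80)&(h[...,2]>(225 if n=="scene" else 140))).astype(np.uint8)
    k,l,st,ce=cv2.connectedComponentsWithStats(m);j=1+st[1:,4].argmax();print(n,st[j],ce[j]+[x,y])
E
```

```text
stemtop (array([ 530.2, -228.7,  175.3]), np.float64(0.24101371952100037)) [ 532.4 -223.3  180. ] [ 529.  -227.4  180. ]
rim (array([514.1,  20.5,  95.4]), np.float64(1.1872872583194922)) [515.9  24.  100. ] [513.5  20.1 100. ]
foot [ 528.6 -227.4   14. ] foot scene [ 533.  -221.8   10. ]
masher foot [461.9 265.2  10. ] [467.1 268.   10. ]
d 74.20094573958256
d 74.87535346971379
ears [533.5  76.4  90. ] [486.8 -36.9  90. ]
scene [ 9 15 13 10 99] [250.1 134.6]
top [ 18  14  14  14 156] [454.4 215.2]
```

Call:
apply_moves([
  [-0.8,0,-0.46,0,0,0],
  [-0.8,0,-0.46,0,0,0],
  [-0.8,0,-0.46,0,0,0],
  [-0.8,0,-0.46,0,0,0],
  [-0.8,0,-0.46,0,0,0],
  [-0.8,0,-0.46,0,0,0],
  [-0.8,0,-0.46,0,0,0],
  [-0.8,0,-0.46,0,0,0],
  [-0.8,0,-0.46,0,0,0],
  [-0.8,0,-0.46,0,0,0],
  [-0.8,0,-0.46,0,0,0],
  [-0.8,0,-0.46,0,0,0],
], jaw=1)

```text
clock: 1.6
eef_pos: [528.8, -228.0, 231.0]
tool_rot: [-1.571, -0.001, -2.71]
force: [0.3, -0.9, 0.8]
width: 85.2
```

Call:
apply_moves([
  [0,0,0,0,0,0],
  [0,0,0,0,0,0],
  [0,0,0,0,0,0],
])

```text
clock: 1.98
eef_pos: [527.5, -230.5, 231.2]
tool_rot: [-1.571, -0.001, -2.712]
force: [0.4, -0.6, -0.4]
width: 85.3
```

```bash
cat >> h.py <<'E'
from scipy.spatial.transform import Rotation as Ro
def go(target):
    s=read_state();R=Ro.from_euler("xyz",s["tool_rot"]).as_matrix();d=np.array(target)-s["eef_pos"]
    print("clk",s["clock"],"tcp",s["eef_pos"].round(1),"rpy",s["tool_rot"].round(3),"F",s["force"].round(1),"w",s["width"].round(1),"q",s["qpos"].round(2));print("rows units",(R.T@d/40).round(3))
E
python3 - <<'E'
from h import *
go((530.7,-225.3,126))
for n in("scene","top"): cv2.imwrite(f"pics/{n}1.png",get_image(n)[:,:,::-1])
s=cv2.imread("pics/scene1.png");t=cv2.imread("pics/top1.png")
cv2.imwrite("pics/c1.png",np.hstack([cv2.resize(s[30:230,160:360],(400,400)),cv2.resize(t[120:320,350:550],(400,400))]))
E
```

```text
Traceback (most recent call last):
  File "h.py", line 15, in go
    print("clk",s["clock"],"tcp",s["eef_pos"].round(1),"rpy",s["tool_rot"].round(3),"F",s["force"].round(1),"w",s["width"].round(1),"q",s["qpos"].round(2));print("rows units",(R.T@d/40).round(3))
                                                                                                                ^^^^^^^^^^^^^^^^
AttributeError: 'float' object has no attribute 'round'
```

```bash
sed -i 's/s\["width"\].round(1)/round(s["width"],1)/' h.py
python3 - <<'E'
from h import *
go((530.7,-225.3,126))
for n in("scene","top"): cv2.imwrite(f"pics/{n}1.png",get_image(n)[:,:,::-1])
s=cv2.imread("pics/scene1.png");t=cv2.imread("pics/top1.png")
cv2.imwrite("pics/c1.png",np.hstack([cv2.resize(s[30:230,160:360],(400,400)),cv2.resize(t[120:320,350:550],(400,400))]))
E
```

```text
clk 1.975 tcp [ 527.5 -230.5  231.2] rpy [-1.571e+00 -1.000e-03 -2.712e+00] F [ 0.4 -0.6 -0.4] w 85.3 q [ 0.34  0.52  0.03  1.73 -0.02  0.89 -0.76]
rows units [-0.13   2.63  -0.086]
```

View pics/c1.png

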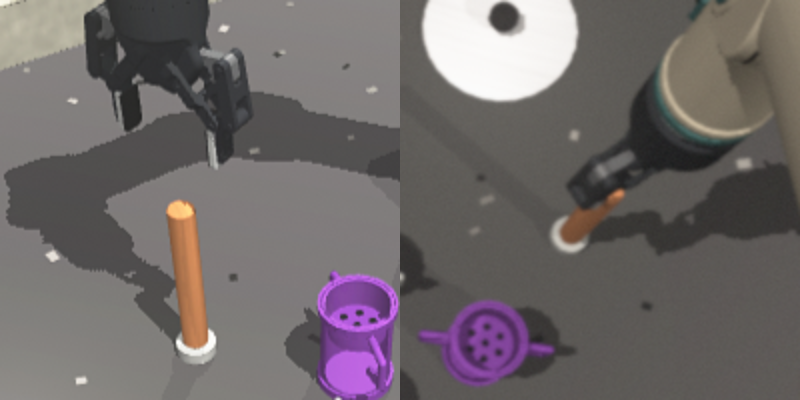

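Jaw tips in the scene image sit at about (225,95) and (268.5,112), straddling the stem top at (250,135). I'll check them against the measured TCP.

Run:
```python
from h import *
for z in(231,244): print(z,[plane("scene",p,z).round(1) for p in((223.5,95),(268,112.5))],plane("scene",(245.8,103.8),z).round(1))
```

```text
231 [array([ 546.8, -284.2,  231. ]), array([ 505.8, -200.5,  231. ])] [ 526.  -241.5  231. ]
244 [array([ 553.6, -266.9,  244. ]), array([ 513.5, -185.1,  244. ])] [ 533.2 -225.2  244. ]
```

Call:
apply_moves([
  [-0.08,0.2,-0.06,0,0,0],
  [0,0.4,0,0,0,0],
  [0,0.4,0,0,0,0],
  [0,0.4,0,0,0,0],
  [0,0.4,0,0,0,0],
  [0,0.4,0,0,0,0],
  [0,0.3,0,0,0,0],
  [0,0.13,0,0,0,0],
  [0,0,0,0,0,0],
  [0,0,0,0,0,0],
])

```text
clock: 3.32
eef_pos: [530.7, -225.8, 126.6]
tool_rot: [-1.57, 0.001, -2.71]
force: [-0.1, -0.4, -1.3]
width: 85.1
```

Call:
apply_moves([
  [0,0,0,0,0,0],
  [0,0,0,0,0,0],
  [0,0,0,0,0,0],
  [0,0,0,0,0,0],
  [0,0,0,0,0,0],
  [0,0,0,0,0,0],
  [0,0,0,0,0,0],
  [0,0,0,0,0,0],
], jaw=-1)

```text
clock: 4.32
eef_pos: [530.7, -225.9, 126.4]
tool_rot: [-1.57, 0.001, -2.71]
force: [0.8, -0.7, 3.3]
width: 24.5
```

Call:
apply_moves([
  [0,-0.1,0,0,0,0],
  [0,-0.25,0,0,0,0],
  [0,-0.4,0,0,0,0],
  [0,-0.5,0,0,0,0],
  [0,-0.5,0,0,0,0],
  [0,-0.5,0,0,0,0],
  [0,-0.5,0,0,0,0],
  [0,-0.35,0,0,0,0],
  [0,-0.15,0,0,0,0],
  [0,0,0,0,0,0],
  [0,0,0,0,0,0],
])

```text
clock: 5.7
eef_pos: [529.8, -225.4, 255.4]
tool_rot: [-1.572, -0.001, -2.71]
force: [0.3, -0.6, -1.2]
width: 24.6
```

Run:
```python
from h import *
s=read_state()["eef_pos"]
go((s[0]-16,s[1]+247.4,s[2]))
for n in("scene","top"): cv2.imwrite(f"pics/{n}2.png",get_image(n)[:,:,::-1])
s=cv2.imread("pics/scene2.png");t=cv2.imread("pics/top2.png")
cv2.imwrite("pics/c2.png",np.hstack([cv2.resize(s[30:230,160:360],(400,400)),cv2.resize(t[120:320,350:550],(400,400))]))
```

```text
clk 5.7 tcp [ 529.8 -225.4  255.4] rpy [-1.572e+00 -1.000e-03 -2.710e+00] F [ 0.3 -0.6 -1.2] w 24.6 q [ 0.34  0.49  0.03  1.7  -0.02  0.95 -0.77]
rows units [-2.225e+00  4.000e-03 -5.785e+00]
```

View pics/c2.png

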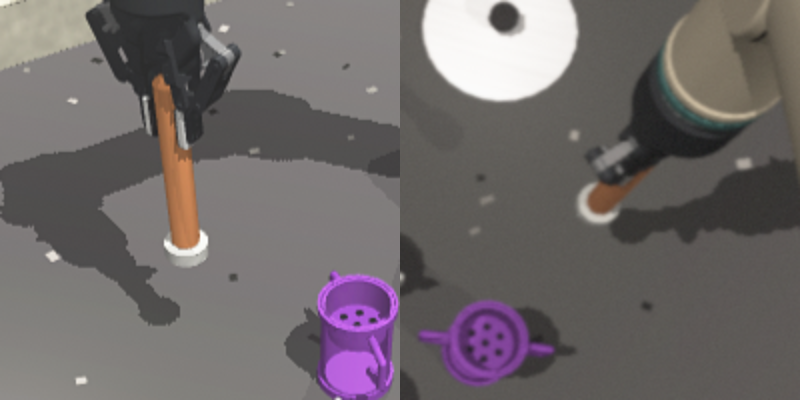

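The pusher is held upright and clear of the table, with its foot at about (253,154) in the scene image.

Call:
apply_moves([
  [-0.06,0,-0.16,0,0,0],
  [-0.13,0,-0.34,0,0,0],
  [-0.22,0,-0.57,0,0,0],
  [-0.25,0,-0.65,0,0,0],
  [-0.25,0,-0.65,0,0,0],
  [-0.25,0,-0.65,0,0,0],
  [-0.25,0,-0.65,0,0,0],
  [-0.25,0,-0.65,0,0,0],
  [-0.22,0,-0.57,0,0,0],
  [-0.18,0,-0.47,0,0,0],
  [-0.11,0,-0.28,0,0,0],
  [-0.05,0,-0.14,0,0,0],
])

```text
clock: 7.3
eef_pos: [514.0, 22.5, 256.2]
tool_rot: [-1.571, 0.0, -2.709]
force: [-0.0, 0.2, -1.3]
width: 24.8
```

Call:
apply_moves([
  [0,0,0,0,0,0],
  [0,0,0,0,0,0],
  [0,0,0,0,0,0],
])

```text
clock: 7.68
eef_pos: [514.3, 20.8, 256.1]
tool_rot: [-1.571, -0.0, -2.711]
force: [1.1, 0.2, -1.9]
width: 24.4
```

Run:
```python
from h import *
go((513.8,22,255.4))
for n in("scene","top"): cv2.imwrite(f"pics/{n}3.png",get_image(n)[:,:,::-1])
s=cv2.imread("pics/scene3.png");t=cv2.imread("pics/top3.png")
cv2.imwrite("pics/c3.png",np.hstack([cv2.resize(s[140:310,250:420],(400,400)),cv2.resize(t[160:330,230:400],(400,400))]))
```

```text
clk 7.675 tcp [514.3  20.8 256.1] rpy [-1.571 -0.    -2.711] F [ 1.1  0.2 -1.9] w 24.4 q [-0.09  0.4  -0.    1.86  0.    0.88 -1.24]
rows units [-0.002  0.017 -0.033]
```

View pics/c3.png

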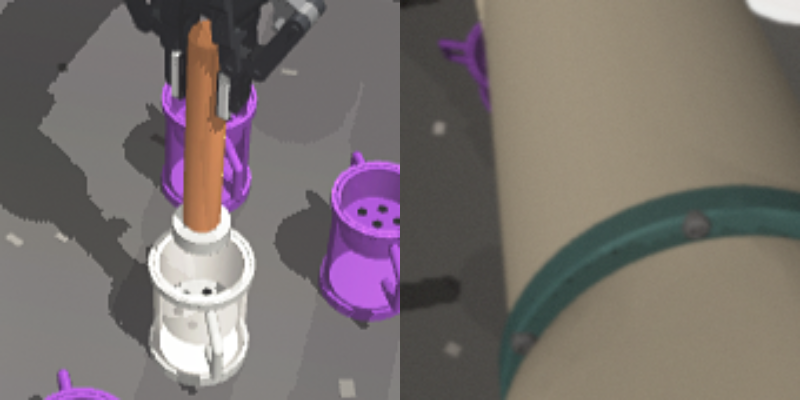

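The foot, at about (335,234) in the scene image, hangs in line with the barrel mouth. I'll check the offset numerically.

Run:
```python
from h import *
k=170/400
print(plane("scene",(250+201*k,140+223*k),144).round(1),plane("scene",(335.6,251.7),100).round(1))
```

```text
[517.7  24.2 144. ] [515.9  24.  100. ]
```

Call:
apply_moves([
  [0,0.1,-0.02,0,0,0],
  [0,0.2,0,0,0,0],
  [0,0.2,0,0,0,0],
  [0,0.2,0,0,0,0],
  [0,0.2,0,0,0,0],
  [0,0.2,0,0,0,0],
  [0,0.15,0,0,0,0],
  [0,0.06,0,0,0,0],
  [0,0,0,0,0,0],
])

```text
clock: 8.9
eef_pos: [513.9, 22.3, 203.7]
tool_rot: [-1.571, -0.0, -2.71]
force: [-0.6, 0.4, -2.2]
width: 24.6
```

Call:
apply_moves([
  [0,0.06,0,0,0,0],
  [0,0.06,0,0,0,0],
  [0,0.06,0,0,0,0],
  [0,0.06,0,0,0,0],
  [0,0.06,0,0,0,0],
  [0,0.06,0,0,0,0],
  [0,0.06,0,0,0,0],
  [0,0.06,0,0,0,0],
  [0,0.06,0,0,0,0],
  [0,0.06,0,0,0,0],
])

```text
clock: 10.15
eef_pos: [513.9, 22.3, 179.6]
tool_rot: [-1.571, 0.0, -2.71]
force: [1.1, 0.3, -2.0]
width: 24.8
```

Bottom of the foot is at about z=53, with no contact yet; 37 mm to go.

Call:
apply_moves([
  [0,0.06,0,0,0,0],
  [0,0.06,0,0,0,0],
  [0,0.06,0,0,0,0],
  [0,0.06,0,0,0,0],
  [0,0.06,0,0,0,0],
  [0,0.06,0,0,0,0],
])

```text
clock: 10.9
eef_pos: [514.2, 22.3, 165.6]
tool_rot: [-1.571, 0.001, -2.71]
force: [-0.4, 0.5, 4.3]
width: 24.5
```

Call:
apply_moves([
  [0,0.06,0,0,0,0],
  [0,0.06,0,0,0,0],
  [0,0.06,0,0,0,0],
  [0,0.06,0,0,0,0],
])

```text
clock: 11.4
eef_pos: [514.1, 22.3, 155.6]
tool_rot: [-1.571, 0.0, -2.71]
force: [-0.5, -0.7, 4.9]
width: 24.7
```

Call:
apply_moves([
  [0,0.06,0,0,0,0],
  [0,0.06,0,0,0,0],
  [0,0.06,0,0,0,0],
  [0,0.06,0,0,0,0],
])

```text
clock: 11.9
eef_pos: [514.0, 22.2, 146.0]
tool_rot: [-1.571, 0.0, -2.71]
force: [-0.1, -0.3, 4.3]
width: 24.5
```

Call:
apply_moves([
  [0,0.04,0,0,0,0],
  [0,0.04,0,0,0,0],
  [0,0,0,0,0,0],
])

```text
clock: 12.28
eef_pos: [513.8, 22.2, 142.7]
tool_rot: [-1.571, -0.0, -2.71]
force: [0.6, -0.4, 2.4]
width: 25.0
```

Call:
apply_moves([
  [0,0.03,0,0,0,0],
  [0,0.03,0,0,0,0],
  [0,0,0,0,0,0],
])

```text
clock: 12.65
eef_pos: [514.5, 22.3, 142.2]
tool_rot: [-1.57, 0.002, -2.71]
force: [-2.2, -0.5, 16.6]
width: 24.7
```

Call:
apply_moves([
  [0,0.03,0,0,0,0],
  [0,0.03,0,0,0,0],
  [0,0,0,0,0,0],
  [0,0,0,0,0,0],
])

```text
clock: 13.15
eef_pos: [516.0, 22.0, 141.8]
tool_rot: [-1.569, 0.005, -2.711]
force: [-5.1, -0.6, 33.5]
width: 25.0
```

Force rose from 5 to 33 N over less than 1 mm at the expected height (142), so the die is home. I'll unload, then release.

Call:
apply_moves([
  [0,-0.05,0,0,0,0],
  [0,-0.05,0,0,0,0],
  [0,0,0,0,0,0],
  [0,0,0,0,0,0],
])

```text
clock: 13.65
eef_pos: [513.6, 22.3, 142.1]
tool_rot: [-1.571, -0.001, -2.71]
force: [0.0, -0.3, 6.7]
width: 24.2
```

Call:
apply_moves([
  [0,0,0,0,0,0],
  [0,0,0,0,0,0],
  [0,0,0,0,0,0],
  [0,0,0,0,0,0],
  [0,0,0,0,0,0],
  [0,0,0,0,0,0],
  [0,0,0,0,0,0],
  [0,0,0,0,0,0],
], jaw=1)

```text
clock: 14.65
eef_pos: [513.9, 22.3, 142.2]
tool_rot: [-1.571, 0.0, -2.71]
force: [0.5, -0.6, 0.3]
width: 85.5
```

Call:
apply_moves([
  [0,-0.1,0,0,0,0],
  [0,-0.2,0,0,0,0],
  [0,-0.3,0,0,0,0],
  [0,-0.5,0,0,0,0],
  [0,-0.6,0,0,0,0],
  [0,-0.7,0,0,0,0],
  [0,-0.7,0,0,0,0],
  [0,-0.5,0,0,0,0],
  [0,-0.3,0,0,0,0],
  [0,0,0,0,0,0],
  [0,0,0,0,0,0],
])

```text
clock: 16.02
eef_pos: [513.3, 22.2, 297.5]
tool_rot: [-1.571, -0.001, -2.71]
force: [-0.1, 0.3, -0.9]
width: 85.2
```

Run:
```python
from h import *
go((513.8,22,255.4))
cv2.imwrite("pics/scene4.png",get_image("scene")[:,:,::-1])
```

```text
clk 16.025 tcp [513.3  22.2 297.5] rpy [-1.571e+00 -1.000e-03 -2.710e+00] F [-0.1  0.3 -0.9] w 85.2 q [-0.1   0.36 -0.    1.8   0.    0.98 -1.24]
rows units [-0.01   1.052  0.011]
```

View pics/scene4.png

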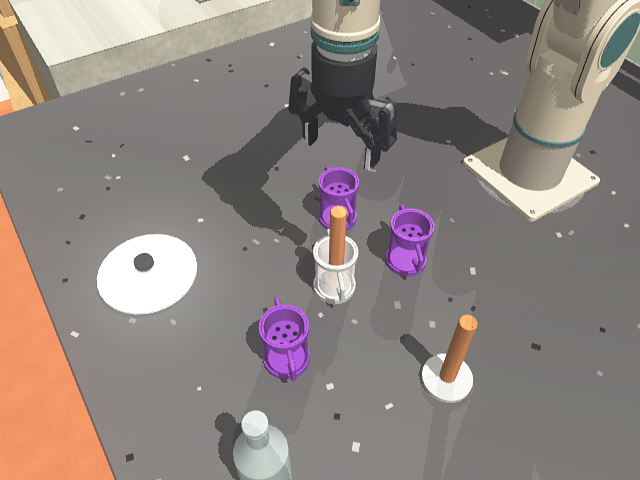

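The pusher stands in the clear barrel with its top at about (339,211). The masher and everything else are unmoved. I'll check that it is upright, then hand in.

Run:
```python
from h import *
p=plane("scene",(338.8,211.8),196);print(p.round(1)); 
if np.hypot(*(p[:2]-[515.9,24]))<10: print(finish_job())
```

```text
[513.8  25.3 196. ]
the job is handed in; nothing more can be done
None
```

The die is pressed home and the slim pusher is standing upright on it in the clear barrel. I handed the job in at about 16 s of the 42 s allowed.

- **Pressing:** I gripped the pusher at stem height and lowered it into the barrel. The die moved at about 7 N. At the expected home height (TCP z about 142 mm) the force rose from about 2 to 33 N over less than 1 mm. I then unloaded to about 7 N, opened the fingers and backed off 155 mm straight up.
- **Upright check:** the last scene picture puts the pusher's top at (514, 25). That is within about 3 mm of the barrel axis as seen by the same camera, taking the top at its expected height of 196 mm.
- **Other objects:** the masher and everything else look unmoved, and the gripper touches nothing.
- **Disagreements:**
  - The two cameras differed by about 4 mm in absolute position, but agreed within 1 mm on the distance from pusher to barrel, which I used.
  - The barrel rim measured about 74 mm against the stated 68 mm, possibly because of the steel bands.
- **Not checked directly:** the top camera was blocked by the arm when I checked over the barrel, and I did not use it again. The die's final depth comes only from the height and force readings.

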